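Lock a picture frame into the corner clamping jig

TASK

Pick up the small dark wooden picture frame and lay it flat in the corner jig, pushed square and flush against both metal fences. Only then turn the red clamp knob clockwise until it clicks past its detent and stays there, so that the brass tongue holds the frame; let go of everything. Leave the jars, ink pot, tape, brush mug and glue bottle standing where they are.

Things in the scene. Friction and masses are not known exactly. Their poses are not given: they have to be found in the camera images.
- frame: Loose picture frame of dark wood, 110 mm along its x, 150 mm along its y, 18 mm thick, about 160 g; four rails 22 mm wide round an open middle of 66 x 106 mm. Origin: centre of its underside, z up. It lies flat on the table, face up. It looks the same after a half turn; either way round is right. Clutter stands close beside it.
- jig: Fixed corner jig: plywood board 12 mm thick, from -90 to +180 mm in its x and -100 to +100 in its y, with two fences. Origin on the table under the centre of the frame when fully home, z up. Home: the frame lies on the board, its origin 12 mm above the jig's, its y axis along jig y (either way round), long side on the far fence, short side on the left fence.
- far_fence (a point): Middle of the inner face of the aluminium far fence, at its foot on the board (jig x +55, y 0, z 12 mm), axes as the jig's. The face looks to jig -x and runs along y from -77 to +93 mm; it stands 14 mm above the board.
- left_fence (a point): Middle of the inner face of the aluminium left fence, at its foot on the board (jig x 0, y +75, z 12 mm), axes as the jig's. The face looks to jig -y and runs along x from -55 to +55 mm; it stands 14 mm above the board.
- tongue_tip (a point): Lower edge of the tip of the brass hold-down tongue, 30 mm wide, 6 mm thick, 33 mm above the table; axes as the jig's. At the start it ends at jig x +60 mm, y 0 (clear of the frame's place); turning the knob slides it 20 mm to jig -x, over the frame's long rail.
- knob_grip (a point): Where to pinch the red knob: on its axis, in its wing, 10 mm below the wing's outer end. z = axis, out of the housing's face (35 deg from vertical, towards jig -y). x = along the wing, turns with it. Wing 46 mm long, 14 mm thick; the 48 mm flange is 22 mm, the face 30 mm below. Blue housing: jig x 85 to 165, y -50 to 50, 120 mm high. It lies at jig x 125, y -21, 114 mm up.
- clamp_knob (a joint): Knob angle, rad: 0 at the start, grows clockwise seen facing the knob (about minus its z). An over-centre spring (0.2 N m, most at the start) resists up to 0.6, where it clicks over and drives the knob to its locked rest on the end stop at 1.2; let go before that, it springs back to 0. The wing starts 0.6 rad anticlockwise of the slope's up-down line and ends 0.6 clockwise of it.
- jar_yellow: Yellow paint jar, 44 mm across, 60 mm high, standing on the table, origin at the centre of its underside; leave it alone
- jar_green: Green paint jar, 44 mm across, 60 mm high, standing on the table, origin at the centre of its underside; leave it alone
- tape: Roll of white tape lying flat, 60 mm across, 24 mm high, standing on the table, origin at the centre of its underside; leave it alone
- inkpot: Amber glass ink pot, 54 mm across, 48 mm high, standing on the table, origin at the centre of its underside; leave it alone
- brush_mug: White mug of paint brushes, 68 mm across and 100 mm high, the brushes reaching 170 mm, standing on the table, origin at the centre of its underside; leave it alone
- glue_bottle: White glue bottle with a blue label, 50 mm across, 120 mm high, standing on the table, origin at the centre of its underside; leave it alone
There are look-alikes about, which are no part of the job. There is more than one size of the frame; the job needs the middle-sized.

How it is judged:
By the outcome, as a careful person would: the job done as asked, in the order asked, and still so for the second after the job is handed in, with the robot touching nothing.
It also fails if it takes over 64 s, if anything falls off the work surface, if the arm or the gripper's body presses on something with over 40 N, if the wrist force passes 120 N, or if a joint passes its speed limit or range.

ROBOT

A 6-joint arm with a two-finger parallel gripper is mounted at the origin on the work surface. World frame = base frame: x ahead of the robot, y to its left, z up, the work surface at z = 0. Lengths are in m, angles in rad, forces in N, time in s.
With the tool pointing down it reaches from about 0.375 to 0.975 m from the base axis. Payload 3.8 kg.
Tool frame: the origin (TCP) lies midway between the tips of the shut fingers; the grasp point (between the pads) lies 19 mm behind it; z points along the fingers, y is the line along which they close (so a half turn about z gives the same grasp; the last joint's range is limited). The gripper opens to 88 mm and grips with 3 to 60 N. Pads are 18 mm wide; open, the fingers measure 123 mm over their backs; the gripper's body (75 mm by 187 mm) begins 45 mm behind the grasp point.
Start: joints at [-1.303, 0.264, 1.604, -0, 1.274, -0.037], TCP at [0.203, -0.644, 0.239] pointing down, gripper open.
Joint ranges: [-2.63, 2.63], [-0.94, 2.18], [0.31, 2.57], [-1.31, 4.45], [0, 2.66], [-2.55, 2.55]. Speed limits (rad/s): [2.57, 2.57, 3.14, 3.14, 3.14, 3.14].

INTERFACE

Orientations are given as a rotation vector (axis times angle).
In Python, from cell import manip, inverse_kinematics, cams, order gives the robot as it stands. Calls block until the motion is done:
- manip.move_pose(position, orientation): joint-space move of the TCP to a pose.
- manip.move_linear(position, rate=0.15, rot=None): straight line of the TCP; rot=None keeps the orientation; rate is the mean speed in m/s.
- manip.set_joints(angles): joint-space move.
- manip.set_gripper(opening, force=None): finger opening in m; force is the grip in N (None keeps the last); returns when the fingers have stopped.
- manip.dwell(seconds).
- inverse_kinematics(position, orientation): joint angles nearest the present ones, or None.
- manip.state(): the state.
- cams.capture(name): name is "scene" or "side" or "wrist"; returns a dict with "image" (384x512x3 uint8, blue, green, red), "z_map" (384x512 float32, m along the optical axis (not along the pixel's ray), 0 where there is no reading), "intrinsics" (3x3 intrinsics, pixels), "position" and "orientation" of the camera in the world; the wrist camera has in their place "T_tool_cam" (4x4, takes a point from camera to tool coordinates, whose origin is the TCP and whose axes are the flange's). Camera axes: x right, y down, z forward; pixel columns grow to the right and rows downward; lengths in m; the calibration is good to about 2 mm. A picture is of the moment at which its call begins: read the wrist's pose just before it.
A pose or a line that the arm cannot do raises manip.IKError and nothing moves.
- order.close_job(): hands the job in; it is judged then, once.
The state is a dict: "clock": time; "joint_pos": joint angles; "joint_velocities": joint speeds; "tau": joint torques, N m; "tool_pos": TCP position; "tcp_rot": TCP orientation; "contact_force": force on the tool from outside, world axes, zero at the start; "moment": the same for the moment, N m; "gripper_width": finger opening in m; "grasp_force": force on a finger pad.
Only numpy, scipy, OpenCV 4.12 (cv2) and the standard library are available. Lean on these libraries where they do the work, as an engineer would, in place of code of your own. Each camera call takes 0.05 s, during which the arm holds its last target. There are 200 camera calls.

## Working session

There is one attempt and no reset: what is moved stays moved. The work goes in short steps, each a Python script; the robot and the scene stay as the last script left them, time stands still between calls to the robot, and variables do not carry over. Pictures are saved under pics/ and viewed, at most 10 in all, crops included, and the job is handed in when it is done.

```bash
ls; mkdir -p pics; python3 - <<'E'
from cell import manip,cams
import cv2,numpy as np,pickle
d={}
for n in("scene","side"):
    c=cams.capture(n);d[n]=c;cv2.imwrite(f"pics/{n}0.png",c["image"]);print(n,c["position"],c["orientation"],c["intrinsics"])
pickle.dump(d,open("d0.pkl","wb"))
s=manip.state();print(s)
E
```

```text
pics
scene [1.30780565 0.67436721 0.98969987] [-1.11558366 -2.28336301  1.07757912] [[439.52199613   0.         252.34433366]
 [  0.         439.52199613 202.47723733]
 [  0.           0.           1.        ]]
side [-0.13084056  0.61707189  0.87422568] [-0.98055114  2.46419432 -1.0722208 ] [[382.02367484   0.         257.19918272]
 [  0.         382.02367484 188.42354401]
 [  0.           0.           1.        ]]
{'clock': 0.1, 'joint_pos': array([-1.30291176e+00,  2.64681240e-01,  1.60519047e+00, -3.40709653e-05,
        1.27371416e+00, -3.69378292e-02]), 'joint_velocities': array([-0.0001915 , -0.00172173, -0.00274823,  0.00183766, -0.00159006,
        0.00125868]), 'tau': array([-1.04933166e-03, -5.03621113e+01, -3.58071578e+01,  7.29688955e-02,
        2.33362557e-02, -5.36864206e-05]), 'tool_pos': array([ 0.20238122, -0.64329086,  0.23753557]), 'tcp_rot': array([-3.10321924e+00, -4.76677806e-01,  4.11295225e-04]), 'contact_force': array([-0.14052148, -0.2636528 ,  1.06571123]), 'moment': array([0.00977196, 0.00468418, 0.055644  ]), 'grasp_force': 0.0, 'gripper_width': 0.08837955677680938}
```

View pics/scene0.png

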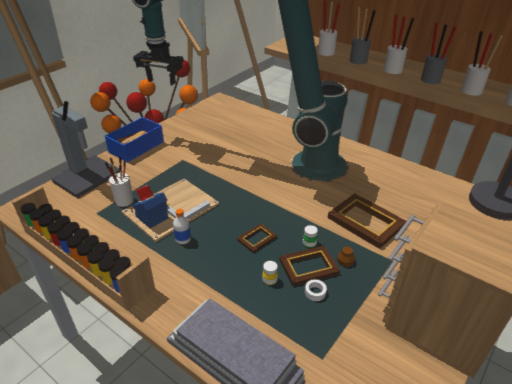

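View pics/side0.png

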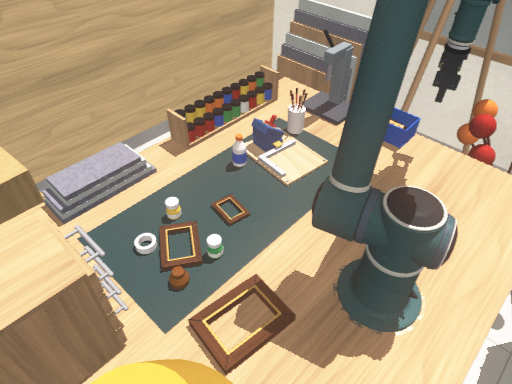

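Middle frame at scene (310,265), side (180,245), with yellow and green jars, the ink pot and tape around it; the jig with the blue housing is at scene (170,207), side (287,155). Next: build a metric top view from both depth maps.

```bash
cat > h.py <<'E'
import numpy as np,cv2,pickle
from scipy.spatial.transform import Rotation as R
def cloud(c,tool=None):
    K=c["intrinsics"];z=c["z_map"];v,u=np.indices(z.shape)
    P=np.stack([(u-K[0,2])/K[0,0]*z,(v-K[1,2])/K[1,1]*z,z],-1)
    if tool is None: Rm,t=R.from_rotvec(c["orientation"]).as_matrix(),np.array(c["position"])
    else:
        T=np.eye(4);T[:3,:3]=R.from_rotvec(tool["tcp_rot"]).as_matrix();T[:3,3]=tool["tool_pos"]
        T=T@c["T_tool_cam"];Rm,t=T[:3,:3],T[:3,3]
    W=P@Rm.T+t;W[z<=0]=np.nan
    return W
def ortho(clouds,x0,x1,y0,y1,s=1000):
    # image: rows = -x (up is +x), cols = -y (left is +y)
    h,w=int((x1-x0)*s),int((y1-y0)*s);im=np.zeros((h,w,3),np.uint8);Z=np.full((h,w),-1.)
    for W,img in clouds:
        p=W.reshape(-1,3);col=img.reshape(-1,3)
        r=((x1-p[:,0])*s);c=((y1-p[:,1])*s);ok=np.isfinite(p).all(1)&(r>=0)&(r<h)&(c>=0)&(c<w)
        p,col,r,c=p[ok],col[ok],r[ok].astype(int),c[ok].astype(int)
        o=np.argsort(p[:,2])
        for i in o:
            a,b=r[i],c[i];m=Z[a:a+2,b:b+2]<p[i,2];Z[a:a+2,b:b+2][m]=p[i,2];im[a:a+2,b:b+2][m]=col[i]
    return im,Z
E
python3 - <<'E'
from h import *
d=pickle.load(open("d0.pkl","rb"))
for n,px in dict(scene=[(310,265),(170,207),(310,235),(270,268),(316,289),(347,256),(120,185),(181,222),(152,205)],side=[(165,245),(290,160),(213,245),(172,205),(145,243),(178,276),(297,115),(239,150),(268,130)]).items():
    W=cloud(d[n])
    for u,v in px: print(n,u,v,W[v,u].round(3))
E
```

```text
scene 310 265 [ 0.479  0.257 -0.002]
scene 170 207 [ 0.571 -0.248  0.027]
scene 310 235 [0.417 0.213 0.051]
scene 270 268 [0.609 0.199 0.058]
scene 316 289 [0.55  0.321 0.001]
scene 347 256 [0.413 0.341 0.037]
scene 120 185 [ 0.647 -0.398  0.096]
scene 181 222 [ 0.646 -0.112  0.087]
scene 152 205 [ 0.655 -0.23   0.1  ]
side 165 245 [0.513 0.294 0.016]
side 290 160 [ 0.504 -0.251  0.011]
side 213 245 [0.389 0.22  0.056]
side 172 205 [0.586 0.205 0.059]
side 145 243 [ 0.573  0.322 -0.001]
side 178 276 [0.387 0.342 0.044]
side 297 115 [ 0.603 -0.404  0.085]
side 239 150 [ 0.617 -0.107  0.075]
side 268 130 [ 0.598 -0.233  0.104]
```

```bash
python3 - <<'E'
from h import *
from cell import manip,cams
d=pickle.load(open("d0.pkl","rb"))
o=[np.pi,0,0]
for n,p in(("wjig",[.48,-.25,.36]),("wfr",[.45,.26,.36])):
    manip.move_pose(p,o);manip.dwell(.2)
    s=manip.state();c=cams.capture("wrist");d[n]=(c,s);print(s["clock"],s["tool_pos"],s["joint_pos"].round(2))
print(c["T_tool_cam"].round(3),c["intrinsics"])
pickle.dump(d,open("d0.pkl","wb"))
cv2.imwrite("pics/w0.png",cv2.resize(np.hstack([d["wjig"][0]["image"],d["wfr"][0]["image"]]),(800,300),interpolation=cv2.INTER_AREA))
E
```

```text
2.1083 [ 0.47972736 -0.25068131  0.35959217] [-0.53 -0.04  1.72 -0.    1.46  1.04]
4.2083 [0.45044963 0.25928679 0.35996117] [ 0.47 -0.09  1.76 -0.    1.46  2.05]
[[ 0.    -0.951 -0.309  0.08 ]
 [ 1.    -0.     0.001  0.   ]
 [-0.001 -0.309  0.951 -0.146]
 [ 0.     0.     0.     1.   ]] [[291.07688497   0.         256.30685553]
 [  0.         291.07688497 187.26256587]
 [  0.           0.           1.        ]]
```

View pics/w0.png

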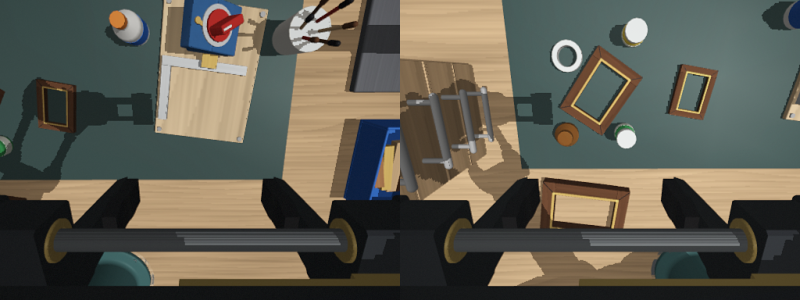

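Left half: jig with far fence and tongue at (210,62), left fence at (163,90), mug at (308,30), bottle at (130,25). Right half: middle frame at (600,90), tape (567,55), ink pot (567,130), green jar (625,135), yellow jar (635,30).

```bash
python3 - <<'E'
from h import *
d=pickle.load(open("d0.pkl","rb"))
W=cloud(*d["wfr"]);m=((W[...,2]>.009)&(W[...,2]<.0215)&(abs(W[...,0]-.48)<.12)&(abs(W[...,1]-.27)<.13))
n,l,st,ce=cv2.connectedComponentsWithStats(m.astype(np.uint8))
for i in range(1,n):
    if st[i,4]>300:
        p=W[l==i];print(st[i],np.median(p,0).round(4),cv2.minAreaRect((p[:,:2]*1000).astype(np.float32)))
for nme in("scene","side"):
    V=cloud(d[nme]);b=d[nme]["image"];q=V[(abs(V[...,2]-.018)<.0025)&(abs(V[...,0]-.48)<.12)&(abs(V[...,1]-.27)<.1)]
    print(nme,len(q),cv2.minAreaRect((q[:,:2]*1000).astype(np.float32)))
# clutter
for z0,z1 in((.05,.07),(.03,.055),(.018,.03)):
    mm=(W[...,2]>z0)&(W[...,2]<z1)&(abs(W[...,0]-.48)<.16)&(abs(W[...,1]-.27)<.16)
    n,l,st,ce=cv2.connectedComponentsWithStats(mm.astype(np.uint8))
    for i in range(1,n):
        if st[i,4]>60:
            p=W[l==i];c,r=cv2.minEnclosingCircle((p[:,:2]*1000).astype(np.float32));print("cl",z0,np.round(c),round(r),np.median(p[:,2]).round(3))
S=d["scene"];ims=[]
w=W;im,Z=ortho([(cloud(*d["wjig"]),d["wjig"][0]["image"])],.38,.75,-.42,-.08,1500)
im2,Z2=ortho([(w,d["wfr"][0]["image"])],.36,.64,.13,.42,1500)
h=max(im.shape[0],im2.shape[0]);pad=lambda a:cv2.copyMakeBorder(a,0,h-a.shape[0],0,0,cv2.BORDER_CONSTANT)
o=np.hstack([pad(im),pad(im2)]);k=min(800/o.shape[1],600/o.shape[0]);print(o.shape,k,im.shape)
cv2.imwrite("pics/o.png",cv2.resize(o,None,fx=min(k,1),fy=min(k,1)))
# jig
W=cloud(*d["wjig"]);
reg=(W[...,0]>.38)&(W[...,0]<.75)&(W[...,1]>-.38)&(W[...,1]<-.1)
print(np.histogram(W[reg][:,2],bins=np.arange(0,.16,.004)))
p=W[reg&(abs(W[...,2]-.012)<.003)];print("board",cv2.minAreaRect((p[:,:2]*1000).astype(np.float32)))
E
```

```text
[ 205   58  106  116 3718] [0.4958 0.2571 0.0183] ((489.4199523925781, 258.2734375), (110.2236557006836, 150.07272338867188), 55.844303131103516)
scene 756 ((493.38958740234375, 265.71014404296875), (181.4551544189453, 195.4531707763672), 88.13450622558594)
side 872 ((483.8191223144531, 268.0878601074219), (178.75897216796875, 230.4662322998047), 87.94840240478516)
cl 0.05 [601. 194.] 20 0.06
cl 0.05 [401. 205.] 20 0.06
cl 0.03 [601. 195.] 21 0.034
cl 0.03 [402. 205.] 21 0.035
cl 0.03 [399. 333.] 20 0.048
cl 0.018 [598. 196.] 22 0.024
cl 0.018 [561. 325.] 30 0.024
cl 0.018 [491. 258.] 91 0.019
cl 0.018 [399. 333.] 27 0.025
cl 0.018 [403. 206.] 22 0.024
(555, 943, 3) 0.848356309650053 (555, 509, 3)
(array([8286,   16, 5316, 8973,   60,   61, 1913,   65,   23,  234,  175,
         36,   35,   47,   60,  116,  219,  235,  264,  285,  309,  298,
        276,  311,  424,  458,  649,  625,  593,  612,  296,  107,  126,
         40,    0,    0,    0,    0,    0]), array([0.   , 0.004, 0.008, 0.012, 0.016, 0.02 , 0.024, 0.028, 0.032,
       0.036, 0.04 , 0.044, 0.048, 0.052, 0.056, 0.06 , 0.064, 0.068,
       0.072, 0.076, 0.08 , 0.084, 0.088, 0.092, 0.096, 0.1  , 0.104,
       0.108, 0.112, 0.116, 0.12 , 0.124, 0.128, 0.132, 0.136, 0.14 ,
       0.144, 0.148, 0.152, 0.156]))
board ((555.60009765625, -242.3633270263672), (247.7606201171875, 269.6876220703125), 82.85845184326172)
```

View pics/o.png

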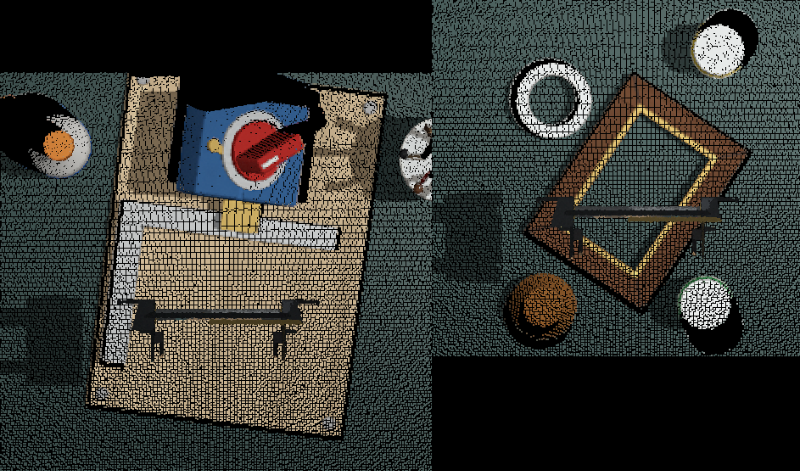

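```bash
cat >> h.py <<'E'
def Rz(a): return R.from_euler('z',a).as_matrix()
def down(cl): # tool z down, tool y (closing) at world angle cl
    y=np.array([np.cos(cl),np.sin(cl),0]);z=np.array([0,0,-1.]);return R.from_matrix(np.stack([np.cross(y,z),y,z],1)).as_rotvec()
E
python3 - <<'E'
from h import *
from scipy.optimize import least_squares
from cell import inverse_kinematics
d=pickle.load(open("d0.pkl","rb"))
W=cloud(*d["wjig"]).reshape(-1,3);W=W[np.isfinite(W).all(1)]
th=np.deg2rad(-7.14);o=np.array([.51,-.237])
for it in range(4):
    J=W.copy();J[:,:2]=(W[:,:2]-o)@Rz(th)[:2,:2]
    top=J[(abs(J[:,2]-.026)<.002)]
    # far fence inner edge: per y-bin min x ; left fence: per x-bin min y
    def edge(p,a,b,lo,hi,w):
        out=[]
        for s in np.arange(lo,hi,.006):
            q=p[(p[:,a]>=s)&(p[:,a]<s+.006)]
            if len(q)>3: out.append((s+.003,np.percentile(q[:,b],4)))
        return np.array(out)
    f=top[(abs(top[:,0]-.06)<.02)];l=top[(abs(top[:,1]-.08)<.02)]
    ef=np.vstack([edge(f,1,0,-.07,-.02,0),edge(f,1,0,.02,.065,0)]);el=edge(l,0,1,-.05,.045,0)
    pf=np.polyfit(ef[:,0],ef[:,1],1);pl=np.polyfit(el[:,0],el[:,1],1)
    # face line slopes: far: x = pf0*y+c -> rot -pf0 ; left: y=pl0*x+c -> rot +pl0
    dth=(-pf[0]+pl[0])/2;e=np.array([pf[1]-.055,pl[1]-.075])
    print("far",pf,np.std(ef[:,1]-np.polyval(pf,ef[:,0])),"left",pl,np.std(el[:,1]-np.polyval(pl,el[:,0])),len(ef),len(el))
    o=o+Rz(th)[:2,:2]@e;th+=dth
print("jig",o,np.rad2deg(th))
b=J[(abs(J[:,2]-.012)<.002)]
near=b[(abs(b[:,1])<.08)];print("board near edge x",np.percentile(near[:,0],.2),"y edges",[(np.percentile(b[(abs(b[:,0])<.05)&(abs(b[:,1])<.14)][:,1],q)) for q in(.2,99.8)])
t=J[(abs(J[:,2]-.039)<.002)&(abs(J[:,1])<.03)];print("tongue",t.min(0),t.max(0))
k=J[(J[:,2]>.11)&(abs(J[:,0]-.125)<.05)&(abs(J[:,1]+.03)<.04)];print(k[k[:,2].argmax()],np.median(k,0))
m=J[(J[:,2]>.05)&(J[:,1]<-.08)&(J[:,0]>0.03)&(J[:,0]<.2)];print("mug",m.min(0),m.max(0))
# all cameras
A=[W]+[cloud(d[n]).reshape(-1,3) for n in("scene","side")]
A=np.vstack(A);A=A[np.isfinite(A).all(1)];J=A.copy();J[:,:2]=(A[:,:2]-o)@Rz(th)[:2,:2]
np.save("jig.npy",[o[0],o[1],th]);np.save("Jc.npy",J)
Rj=Rz(th)
# knob
a=np.deg2rad(35);n=np.array([0,-np.sin(a),np.cos(a)]);u=np.array([0,np.cos(a),np.sin(a)]);g=np.array([.125,-.021,.114])
for ang in(0,.6,1.0,1.2):
    w=R.from_rotvec(n*(.6-ang)).apply(u)
    for s in(1,-1):
        z=-n;y=s*np.cross(n,w);M=np.stack([np.cross(y,z),y,z],1);tcp=g+z*.018
        q=inverse_kinematics(Rj@tcp+[o[0],o[1],0],R.from_matrix(Rj@M).as_rotvec())
        L=(J-tcp)@M # tool coords
        c=L[(L[:,2]<-.055)&(L[:,2]>-.2)&(J[:,1]<-.09)&(J[:,2]<.19)&(abs(J[:,0]-.13)<.12)]
        dd=np.hypot(np.maximum(abs(c[:,0])-.0375,0),np.maximum(abs(c[:,1])-.0935,0))
        dd=np.hypot(dd,np.maximum(c[:,2]+.064,0))
        print(ang,s,None if q is None else np.round(q,2),"clear",dd.min().round(4) if len(dd) else None)
fo=np.array([.4894,.2583]);fa=np.deg2rad(55.84)
gp=fo+Rz(fa)[:2,:2]@[-.044,-.01]; hp=o+Rj[:2,:2]@[-.044-.004,-.01-.004]
for s in(0,np.pi):
  print(inverse_kinematics([*gp,.003],down(fa+s)),inverse_kinematics([*hp,.016],down(th+s)))
E
```

```text
far [-0.07250147  0.05417006] 0.004649993587051668 left [-0.00067905  0.06074519] 0.0004420870335699765 17 16
far [0.00976244 0.05675067] 0.0038957487991275034 left [-0.04083437  0.06720098] 0.00036608475020037364 17 16
far [0.01449773 0.05590709] 0.00031304045691838675 left [-0.01536686  0.07493307] 0.00037661802317223725 17 16
far [0.00130591 0.05498663] 0.00028476228591736485 left [0.0017438  0.07495927] 0.00031831854160207064 17 16
jig [ 0.50933267 -0.25917292] -7.374944143956759
board near edge x -0.08993367432350631 y edges [np.float64(-0.10007721920603835), np.float64(0.09856734217426634)]
tongue [ 0.05912076 -0.01555071  0.03730177] [0.08426934 0.01422734 0.04099799]
[ 0.11619684 -0.00926894  0.13487306] [ 0.12038565 -0.01692585  0.12218502]
mug [ 0.10263285 -0.18586348  0.05036345] [ 0.16971326 -0.11829065  0.17175933]
0 1 [-0.7   0.6   1.52  0.51  1.41  1.79] clear 0.0031
0 -1 [-0.7   0.6   1.52  0.51  1.41 -1.36] clear 0.0031
0.6 1 [-0.7   0.6   1.52  0.51  1.41  2.39] clear 0.0076
0.6 -1 [-0.7   0.6   1.52  0.51  1.41 -0.76] clear 0.0076
1.0 1 None clear 0.0
1.0 -1 [-0.7   0.6   1.52  0.51  1.41 -0.36] clear 0.0
1.2 1 None clear 0.0
1.2 -1 [-0.7   0.6   1.52  0.51  1.41 -0.16] clear 0.0
[ 3.80990090e-01  2.44763689e-01  2.12127457e+00 -4.44089210e-16
  7.75554397e-01 -5.93601765e-01] [-5.72645573e-01  2.42820924e-01  2.09145830e+00 -4.44089210e-16
  8.07313428e-01 -4.43928515e-01]
[0.38099009 0.24476369 2.12127457 0.         0.7755544  2.54799089] None
```

```bash
cat >> h.py <<'E'
ox,oy,th=np.load("jig.npy");Rj=Rz(th);oj=np.array([ox,oy,0])
def w(p): return Rj@np.array(p,float)+oj
_a=np.deg2rad(35);kn=np.array([0,-np.sin(_a),np.cos(_a)]);ku=np.array([0,np.cos(_a),np.sin(_a)]);kg=np.array([.125,-.021,.114])
def knob(ang,phi,depth,s=-1): # jig-frame tcp, tool matrix; depth = TCP below grip
    wd=R.from_rotvec(kn*(.6-ang)).apply(ku);nn=kn*np.cos(phi)+wd*np.sin(phi)
    z=-nn;y=s*np.cross(kn,wd);M=np.stack([np.cross(y,z),y,z],1);return kg+z*depth,M
E
python3 - <<'E'
from h import *
from cell import inverse_kinematics
J=np.load("Jc.npy");J=J[(J[:,2]<.19)&(abs(J[:,0]-.13)<.25)&(abs(J[:,1])<.35)&(J[:,2]>.02)]
for phi in(0,.2,.35,.5):
  for ang in(0,.3,.6,.9,1.2):
    t,M=knob(ang,phi,.015);q=inverse_kinematics(w(t),R.from_matrix(Rj@M).as_rotvec())
    L=(J-t)@M;c=np.stack([np.maximum(abs(L[:,0])-.0375,0),np.maximum(abs(L[:,1])-.0935,0),np.maximum(L[:,2]+.064,0)],1)
    dd=np.linalg.norm(c,axis=1);i=dd.argmin();print(phi,ang,None if q is None else np.round(q,2),dd[i].round(4),J[i].round(3))
E
```

```text
0 0 [-0.7   0.6   1.51  0.51  1.41 -1.36] 0.0031 [ 0.109 -0.134  0.17 ]
0 0.3 [-0.7   0.6   1.51  0.51  1.41 -1.06] 0.0105 [ 0.142 -0.115  0.17 ]
0 0.6 [-0.7   0.6   1.51  0.51  1.41 -0.76] 0.0076 [ 0.142 -0.115  0.17 ]
0 0.9 [-0.7   0.6   1.51  0.51  1.41 -0.46] 0.0007 [ 0.142 -0.115  0.17 ]
0 1.2 [-0.7   0.6   1.51  0.51  1.41 -0.16] 0.0 [ 0.161 -0.135  0.156]
0.2 0 [-0.67  0.48  1.64  0.47  1.2  -1.33] 0.0239 [ 0.114 -0.13   0.169]
0.2 0.3 [-0.65  0.5   1.61  0.42  1.23 -0.99] 0.0293 [ 0.142 -0.115  0.17 ]
0.2 0.6 [-0.64  0.52  1.57  0.37  1.28 -0.66] 0.0265 [ 0.142 -0.115  0.17 ]
0.2 0.9 [-0.63  0.56  1.52  0.34  1.34 -0.34] 0.0198 [ 0.142 -0.115  0.17 ]
0.2 1.2 [-0.63  0.59  1.48  0.33  1.41 -0.04] 0.0094 [ 0.169 -0.133  0.166]
0.35 0 [-0.65  0.4   1.74  0.44  1.03 -1.29] 0.0303 [ 0.113 -0.013  0.134]
0.35 0.3 [-0.61  0.43  1.68  0.33  1.09 -0.91] 0.0306 [ 0.113 -0.013  0.134]
0.35 0.6 [-0.58  0.47  1.61  0.25  1.19 -0.57] 0.0315 [ 0.121 -0.006  0.136]
0.35 0.9 [-0.57  0.53  1.53  0.21  1.3  -0.25] 0.0323 [ 0.121 -0.006  0.136]
0.35 1.2 [-0.57  0.59  1.45  0.2   1.42  0.04] 0.0229 [ 0.142 -0.115  0.17 ]
0.5 0 [-0.61  0.33  1.83  0.39  0.86 -1.23] 0.0281 [ 0.113 -0.013  0.134]
0.5 0.3 [-0.56  0.37  1.75  0.22  0.96 -0.8 ] 0.0286 [ 0.113 -0.013  0.134]
0.5 0.6 [-0.52  0.43  1.65  0.11  1.1  -0.45] 0.0286 [ 0.121 -0.006  0.136]
0.5 0.9 [-0.51  0.52  1.54  0.07  1.27 -0.15] 0.0297 [ 0.121 -0.006  0.136]
0.5 1.2 [-0.51  0.6   1.42  0.07  1.44  0.12] 0.0318 [ 0.121 -0.006  0.136]
```

```bash
python3 - <<'E'
from h import *
from cell import manip,cams
fo=np.array([.4894,.2583]);fa=np.deg2rad(55.84)
gp=fo+Rz(fa)[:2,:2]@[-.044,-.012]
def pr(t):
    s=manip.state();print(t,round(s["clock"],2),s["tool_pos"].round(4),s["contact_force"].round(1),s["moment"].round(2),round(s["gripper_width"],4),round(s["grasp_force"],1))
manip.set_gripper(.046);manip.move_pose([*gp,.12],down(fa));pr("above")
manip.move_linear([*gp,.004],rate=.1);pr("down")
manip.set_gripper(0.0,force=30);pr("grip")
manip.move_linear([*gp,.13],rate=.12);pr("lift")
manip.move_pose(w([-.049,-.012-.005,.13]),down(th));manip.dwell(.2);pr("over")
s=manip.state();c=cams.capture("wrist");pickle.dump((c,s),open("d1.pkl","wb"))
c=cams.capture("side");cv2.imwrite("pics/s1.png",c["image"][60:260,180:400])
E
```

```text
above 7.27 [0.4749 0.2153 0.1203] [ 1.1  0.8 -1.6] [ 0.03 -0.16  0.08] 0.0461 0.0
down 8.57 [0.4753 0.2154 0.0047] [ 0.9 -0.3  0.2] [ 0.04 -0.11 -0.  ] 0.0458 0.0
grip 9.06 [0.475  0.2153 0.0044] [-0.7  0.1  1.5] [ 0.09 -0.19 -0.07] 0.0217 30.0
lift 10.26 [0.4738 0.2148 0.129 ] [ 0.8 -0.2 -2.4] [-0.06 -0.13  0.  ] 0.0218 30.0
over 12.22 [ 0.459  -0.2689  0.13  ] [-0.1  0.4 -1.5] [-0.04  0.02  0.01] 0.0217 30.0
```

View pics/s1.png

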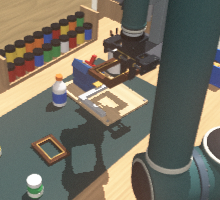

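Frame is held level in the gripper, above the jig. Lower, release and push it home with closed fingers under force watch.

```bash
cat > push.py <<'E'
from h import *
from cell import manip,cams
def st(): return manip.state()
def pr(t):
    s=st();p=Rj.T@(s["tool_pos"]-oj);f=Rj.T@s["contact_force"];print(t,round(s["clock"],2),p.round(4),f.round(1),round(s["gripper_width"],4),round(s["grasp_force"],1),flush=True)
def push(p,ax,sgn,limit,F,step=.001):
    """advance p along jig axis ax from p until force F opposes or travel limit"""
    p=np.array(p,float);f0=Rj.T@st()["contact_force"];n=0
    while n*step<limit:
        p[ax]+=sgn*step;n+=1;manip.move_linear(w(p),rate=.03)
        f=-sgn*(Rj.T@st()["contact_force"]-f0)[ax]
        if f>F: break
    print("push",ax,p.round(4),"F",round(f,1),flush=True);return p
E
python3 - <<'E'
from push import *
p=[-.049,-.017,.13]
manip.move_linear(w([-.049,-.017,.022]),rate=.1);pr("low")
manip.move_linear(w([-.049,-.017,.0168]),rate=.02);pr("set")
manip.set_gripper(.046);pr("rel")
manip.move_linear(w([-.049,-.017,.06]),rate=.15)
manip.set_gripper(0,force=10)
manip.move_linear(w([-.092,-.005,.06]),rate=.15)
manip.move_linear(w([-.092,-.005,.017]),rate=.15);pr("start x")
e=push([-.084,-.005,.017],0,1,.022,10);pr("x")
E
```

```text
low 13.56 [-0.0483 -0.0173  0.0227] [-1.1  0.1 -1.5] 0.0213 30.0
set 13.97 [-0.0491 -0.0169  0.0167] [-0.  -0.9 -1.3] 0.0218 30.0
rel 14.5 [-0.0489 -0.0171  0.0169] [-0.3  0.1  0.5] 0.0456 0.0
start x 16.6 [-0.0917 -0.005   0.0167] [ 0.5 -0.3  0.4] 0.0001 0.0
push 0 [-0.067 -0.005  0.017] F 11.9
x 21.05 [-0.0698 -0.0049  0.0169] [-11.4  -1.    9.5] 0.0002 6.2
```

```bash
python3 - <<'E'
from push import *
manip.move_linear(w([-.088,-.005,.017]),rate=.1)
manip.move_linear(w([-.088,-.005,.05]),rate=.15)
manip.move_linear(w([-.022,-.108,.05]),rate=.2)
manip.move_linear(w([-.022,-.108,.017]),rate=.15);pr("start y")
e=push([-.022,-.098,.017],1,1,.03,12);pr("y")
manip.move_linear(w([-.022,-.108,.017]),rate=.1)
manip.move_linear(w([-.022,-.108,.05]),rate=.15)
manip.move_linear(w([-.092,0,.05]),rate=.2)
manip.move_linear(w([-.092,0,.017]),rate=.15)
e=push([-.074,0,.017],0,1,.022,15);pr("x")
manip.move_linear(w([-.09,0,.017]),rate=.1)
manip.move_linear(w([-.10,0,.30]),rate=.25)
manip.dwell(.2)
s=st();c=cams.capture("wrist");pickle.dump((c,s),open("d2.pkl","wb"));pr("up")
cv2.imwrite("pics/w2.png",c["image"][:230,100:420])
W=cloud(c,s).reshape(-1,3);W=W[np.isfinite(W).all(1)];J=(W-oj)@Rj
t=J[(abs(J[:,2]-.030)<.0022)&(abs(J[:,0])<.07)&(abs(J[:,1])<.09)]
print(cv2.minAreaRect((t[:,:2]*1000).astype(np.float32)))
fr=J[(abs(J[:,2]-.026)<.0015)]
E
```

```text
start y 22.9 [-0.0236 -0.1064  0.0159] [-0.3 -0.8  0.2] 0.0006 0.0
push 1 [-0.022 -0.081  0.017] F 13.5
y 27.42 [-0.0219 -0.0847  0.0176] [ -3.4 -14.3  -2. ] 0.0003 7.1
push 0 [-0.065  0.     0.017] F 17.1
x 32.14 [-0.0698  0.0002  0.0168] [-17.1  -3.1  15.7] 0.0004 9.7
up 34.08 [-1.005e-01  2.000e-04  2.987e-01] [ 0.1 -0.6  0.5] 0.0003 0.0
((7.037120819091797, 7.17462158203125), (165.4944305419922, 125.09510040283203), 89.97563171386719)
```

View pics/w2.png

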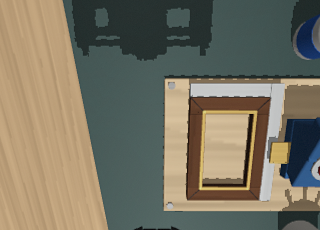

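The frame sits in the corner at crop (228,148), flush to both fences by eye. Check its free edges numerically.

```bash
python3 - <<'E'
from h import *
c,s=pickle.load(open("d2.pkl","rb"))
W=cloud(c,s).reshape(-1,3);W=W[np.isfinite(W).all(1)];J=(W-oj)@Rj
t=J[(abs(J[:,2]-.0295)<.004)]
def ed(a,b,lo,hi,m):
    q=t[(t[:,b]<m)];o=[]
    for x in np.arange(lo,hi,.006):
        r=q[(q[:,a]>=x)&(q[:,a]<x+.006)&(q[:,b]>m-.035)]
        if len(r)>2:o.append((x+.003,r[:,b].min()))
    o=np.array(o);p=np.polyfit(o[:,0],o[:,1],1);return p.round(4),np.std(o[:,1]-np.polyval(p,o[:,0])).round(4)
print("near x edge",ed(1,0,-.07,.07,-.03),"short y edge",ed(0,1,-.05,.05,-.05))
f=J[(abs(J[:,2]-.026)<.0015)]
a=f[(abs(f[:,0]-.06)<.012)&(f[:,1]>-.06)&(f[:,1]<-.02)];b=f[(abs(f[:,1]-.08)<.012)&(abs(f[:,0])<.04)]
print("fence x",np.percentile(a[:,0],[2,50,98]),"fence y",np.percentile(b[:,1],[2,50,98]))
E
```

```text
near x edge (array([-0.0002, -0.0552]), np.float64(0.0002)) short y edge (array([ 0.0047, -0.0752]), np.float64(0.0002))
fence x [0.05665974 0.06436187 0.07173543] fence y [0.07441502 0.08353929 0.0912637 ]
```

```bash
python3 - <<'E'
from push import *
rv=lambda M:R.from_matrix(Rj@M).as_rotvec()
phi=.35
manip.set_gripper(.045)
t,M=knob(0,phi,.015)
manip.move_pose(w(t-M[:,2]*.1),rv(M));pr("pre")
manip.move_linear(w(t),rate=.08);pr("at")
manip.set_gripper(0,force=50);pr("grip")
for a in np.arange(.12,1.0,.12):
    t,M=knob(a,phi,.015);manip.move_linear(w(t),rate=.02,rot=rv(M));pr(f"a{a:.2f}")
s=st();print(s["moment"])
c=cams.capture("side");cv2.imwrite("pics/s3.png",c["image"][60:260,180:400])
E
```

```text
pre 35.81 [ 0.1083 -0.047   0.1935] [-0.   0.3  0.6] 0.0452 0.0
at 37.21 [ 0.1283 -0.0168  0.1008] [-0.  -0.1 -0.3] 0.0452 0.0
grip 37.78 [ 0.1281 -0.0164  0.1002] [1.5 0.3 1.1] 0.0134 50.0
a0.12 38.06 [ 0.1275 -0.0167  0.1   ] [-0.5 -0.2  1.5] 0.0134 50.0
a0.24 38.33 [ 0.1269 -0.0169  0.0998] [-1.2 -0.7  3.2] 0.0132 50.0
a0.36 38.6 [ 0.1262 -0.0171  0.0997] [-1.8 -0.7  2.3] 0.0134 50.0
a0.48 38.87 [ 0.1255 -0.0172  0.0996] [-2.4 -1.3  2.7] 0.0134 50.0
a0.60 39.13 [ 0.1247 -0.0173  0.0996] [-4.3 -1.6  4.2] 0.0137 50.0
a0.72 39.4 [ 0.124  -0.0173  0.0996] [-3.4 -2.   4. ] 0.0134 50.0
a0.84 39.67 [ 0.1232 -0.0171  0.0997] [-3.6 -1.2  4.9] 0.0138 50.0
a0.96 39.93 [ 0.1226 -0.017   0.0998] [-5.1 -0.8  5.9] 0.0136 50.0
[-0.06329426  0.7760724   0.0751758 ]
```

```bash
python3 - <<'E'
from push import *
rv=lambda M:R.from_matrix(Rj@M).as_rotvec()
t,M=knob(1.12,.35,.015);manip.move_linear(w(t),rate=.02,rot=rv(M));pr("1.12")
manip.set_gripper(.06);pr("open")
manip.move_linear(w(t-M[:,2]*.12),rate=.12)
manip.move_pose(w([-.06,0,.33]),down(th));manip.dwell(.2);pr("view")
s=st();c=cams.capture("wrist");pickle.dump((c,s),open("d3.pkl","wb"))
cv2.imwrite("pics/w3.png",cv2.resize(c["image"][:230,100:500],None,fx=1.5,fy=1.5))
c=cams.capture("scene");cv2.imwrite("pics/sc3.png",cv2.resize(c["image"][130:320,80:380],None,fx=2,fy=2))
E
```

```text
1.12 40.29 [ 0.1217 -0.0166  0.1001] [-5.7 -2.1  6.5] 0.0137 50.0
open 41.1 [ 0.1225 -0.0166  0.0999] [-0.4  0.5 -0.1] 0.0595 0.0
view 43.42 [-0.0592 -0.0004  0.3287] [ 0.6  0.9 -0.2] 0.0598 0.0
```

View pics/w3.png

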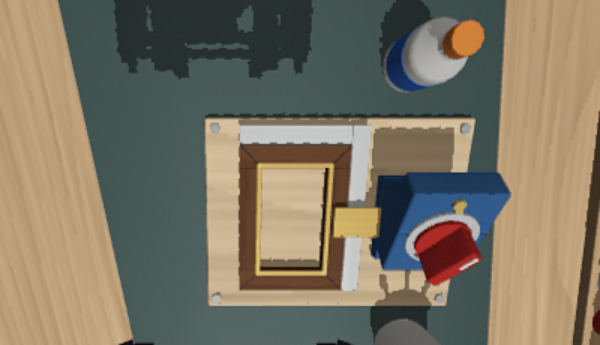

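View pics/sc3.png

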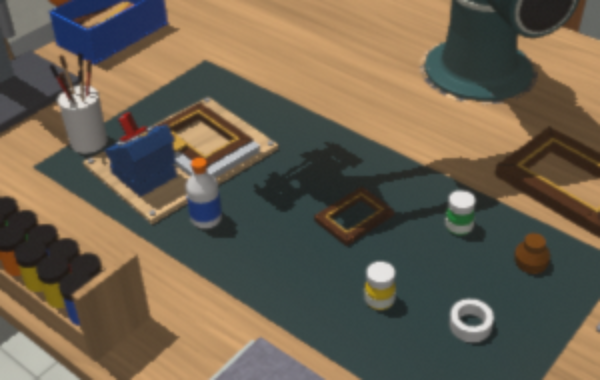

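The tongue now reaches over the far rail, at (340,222) in the wrist view. The knob has turned to its other end, the frame is still in its corner, and the clutter is standing where it was. Handing in.

```bash
python3 -c "
from cell import order
print(order.close_job())"
```

```text
the job is handed in; nothing more can be done
None
```

The middle-sized frame is flush against both fences, the knob is turned past its click, the tongue holds the frame, the clutter looks untouched, and the job was handed in at about 43.5 s (no verdict returned).

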